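Gauge the filler cap and sort it

ROBOT

A 6-joint arm with a two-finger parallel gripper is mounted at the origin on a cart in front of the work surface, level with it; the furniture and walls round the work are solid. World frame = base frame: x ahead of the robot, y to its left, z up, the work surface at z = 0. Lengths are in mm, angles in rad, forces in N, time in s.
With the tool pointing down it reaches from about 300 to 775 mm from the base axis. Payload 14.6 kg.
Tool frame: the origin (TCP) lies at the very end of the fingers, on their centre line; the grasp point (between the pads) lies 19 mm behind it; z points along the fingers, y is the line along which they close (so a half turn about z gives the same grasp; the last joint's range is limited). The gripper opens to 94 mm and grips with 3 to 60 N. Pads are 16 mm wide; open, the fingers measure 119 mm over their backs; the gripper's body (75 mm by 177 mm) begins 78 mm behind the grasp point.
Start: joints at [1.159, 0.3, 1.521, -0, 1.321, -0.067], TCP at [185.902, 517.619, 205.446] pointing down, gripper open.
Joint ranges: [-3.03, 3.03], [-0.79, 2.21], [0.23, 2.52], [-1.04, 4.18], [0, 3.07], [-2.55, 2.55]. Speed limits (rad/s): [2.22, 2.22, 2.57, 3.14, 3.14, 3.14].

INTERFACE

Orientations are given as [roll, pitch, yaw] about the fixed x, y, z axes, in that order (R = Rz(yaw) Ry(pitch) Rx(roll)).
In Python, from cell import manip, eyes, ticket gives the robot as it stands. The module is installed in compiled form; this text tells all that it offers.
- The arm moves only by the tool arm_command, never from a script. Its argument "plan" is a list of rows, each a list of 5 numbers: the opening, from -1 (shut) to 1 (fully open), then the shift along the tool's x, y, z in m, then the turn about the tool's z in rad. In form: [[jaw, dx, dy, dz, roll], ...]. A call has 1 to 20 rows; each row shifts and turns the commanded pose from where the row before left it, along the tool's axes as they then stand; what a row does not reach is not made up. A row lasts 1/8 s, in which the tool goes at most 62.5 mm and 10.7 degrees, less where a joint would pass 70% of its speed; a pose out of reach is approached as far as the arm can. A call is refused whole if a number of a shift passes 0.0625 or a number of a turn 0.188, either way. A call with a gripper value outside its range is refused whole. The fingers move at their own pace and stop on an object; "newtons" is the grip in N (left out, the last holds). Time passes only in rows, so rows that do not move let the fingers close. It gives the time, the measured TCP pose, the force, the opening and the grip force at its end, in the units of the state.
- manip.read_state(): the state, without advancing time (a new reading comes with each control period).
- eyes.camera(name): name is "side" or "top"; returns a dict with "img" (420x560x3 uint8, blue, green, red), "z_map" (420x560 float32, mm along the optical axis (not along the pixel's ray), 0 where there is no reading), "fx", "fy", "cx", "cy" (pixels), "eye" and "orientation" of the camera in the world. Camera axes: x right, y down, z forward; pixel columns grow to the right and rows downward; lengths in mm; the calibration is good to about 2 mm. A picture is of the moment at which its call begins.
- ticket.sign_off(): hands the job in; it is judged then, once.
The state is a dict: "clock": time; "joints": joint angles; "qd": joint speeds; "effort": joint torques, N m; "eef_pos": TCP position; "eef_rot": TCP orientation; "wrist_force": force on the tool from outside, world axes, zero at the start; "moment": the same for the moment, N m; "finger_gap": finger opening in mm; "finger_force": force on a finger pad.
Only numpy, scipy, OpenCV 4.12 (cv2) and the standard library are available. Lean on these libraries where they do the work, as an engineer would, in place of code of your own. Each camera call takes 0.05 s, during which the arm holds its last target. There are 200 camera calls.

TASK

Check the aluminium filler cap that stands on the open bench: screw it clockwise onto the thread plug gauge until it turns no further, and see whether its rim comes fully home on the gauge's shoulder. Then unscrew it and stand it upright in the green tray if it went fully home, or in the red tray if it stopped short. Leave the other cap in its wooden frame and the things lying about undisturbed.

Things in the scene. Friction and masses are not known exactly. Their poses are not given: they have to be found in the camera images.
- cap_1: Aluminium filler cap, 74 mm diameter, 80 mm tall, 0.25 kg. Origin: centre of the open lower rim, z up. Knurled round body to 44 mm; 59 mm bore with four thread lugs, 4.5 to 9.5 mm above the rim, on the cap's x and y axes. Looks like the other cap; one of the two, either one, stands on the open bench (gauge this one), the other waits in the wooden frame.
- cap_1_wing (a point): Middle of this cap's black wing grip, on the axis 66 mm above the rim; same axes as the cap. The wing is 64 mm long along x, 16 mm thick along y, from 44 to 80 mm above the rim; pinch it across its thickness. It shows how far the cap is turned.
- cap_2: Aluminium filler cap, 74 mm diameter, 80 mm tall, 0.25 kg. Origin: centre of the open lower rim, z up. Knurled round body to 44 mm; 59 mm bore with four thread lugs, 4.5 to 9.5 mm above the rim, on the cap's x and y axes. Looks like the other cap; one of the two, either one, stands on the open bench (gauge this one), the other waits in the wooden frame.
- cap_2_wing (a point): Middle of this cap's black wing grip, on the axis 66 mm above the rim; same axes as the cap. The wing is 64 mm long along x, 16 mm thick along y, from 44 to 80 mm above the rim; pinch it across its thickness. It shows how far the cap is turned.
- gauge: Fixed thread gauge; origin: centre of its underside. Blue base plate 124 x 124 x 12 mm, bright steel shoulder disc 82 mm diameter on it, upright threaded plug. White start marks on plate and shoulder along its x and y axes (every 90 degrees). With the wing along a pair of marks (to 0.1 rad) a cap lowers straight down till its lugs rest in the thread, rim 11 mm above the shoulder.
- gauge_seat (a point): Centre of the shoulder's top face, 22 mm above the bench. From the start marks about 1.3 rad (75 degrees) clockwise, seen from above, brings a right cap fully home: rim on this shoulder. A cap cut short stops hard 0.3 to 0.6 rad sooner, its rim 6 mm above the shoulder. To take a cap off, turn it anticlockwise back to the mark (0.3 rad beyond does no harm) and lift.
- gauge_top (a point): Centre of the plug's chamfered top, 30 mm above the shoulder, 52 mm above the bench. The plug: 55 mm over its round thread ridges, 43 mm core, 2 mm clear of a cap all round. Right-hand thread with four starts, advance 9 mm per radian, about 1.3 mm axial play; a cap goes down only by turning.
- green_tray: Green square tray, fixed, 138 mm over its rolled rim, 33 mm high, inside 126 x 126 mm, floor 4 mm above the bench. Origin: centre of its underside; x and y along its sides. It and the other tray may change places. For caps that went fully home.
- red_tray: Red square tray, fixed, 138 mm over its rolled rim, 33 mm high, inside 126 x 126 mm, floor 4 mm above the bench. Origin: centre of its underside; x and y along its sides. It and the other tray may change places. For caps that stopped short.
- wait_box: Square plywood frame, fixed, 104 x 104 x 24 mm with 6 mm walls, on the bench; the cap standing in it waits its turn. Origin: centre of its underside.
- deburr_tool: Deburring tool with blue handle, 121 mm long, lying loose on the bench; leave it alone. Origin: centre of its underside.
- marker_red: White and red marker, 152 mm long, lying loose; leave it alone. Origin: centre of its underside.
- tape_grey: Grey roll of tape, 60 mm diameter, 26 mm high, loose; leave it alone. Origin: centre of its underside.
Not all that is in view belongs to the job. Leave any orange look-alike of the cap_1 alone.

How it is judged (in metres and radians):
On the way:
1. The cap from the open bench is screwed onto the gauge as far as it goes: a right cap with its rim within 2 mm of the shoulder, a short one to its stop, within 7.5 mm (((z of cap_1 in the frame of gauge_seat between -0.003 and 0.002 m and horizontal distance between cap_1 and gauge_seat below 0.005 m and angle between cap_1's own z axis and vertical below 0.08 rad) or (z of cap_2 in the frame of gauge_seat between -0.003 and 0.0075 m and horizontal distance between cap_2 and gauge_seat below 0.005 m and angle between cap_2's own z axis and vertical below 0.08 rad))), for 0.2 s.
At the end, for the whole second after the job is handed in: The gauged cap stands upright (within 0.08 rad) and still on the floor of the green tray if its rim went fully home on the gauge, or of the red tray if it stopped short, its centre within 35 mm of the tray's centre along each side; the other cap still stands in the wooden frame (((x of cap_1 in the frame of green_tray between -0.035 and 0.035 m and y of cap_1 in the frame of green_tray between -0.035 and 0.035 m and height (world z) of cap_1 below 0.01 m and angle between each of cap_1, cap_2's own z axis and vertical below 0.08 rad and horizontal distance between cap_2 and wait_box below 0.025 m and height (world z) of cap_2 below 0.006 m and linear speed of each of cap_1, cap_2 below 0.01 m/s) or (x of cap_2 in the frame of red_tray between -0.035 and 0.035 m and y of cap_2 in the frame of red_tray between -0.035 and 0.035 m and height (world z) of cap_2 below 0.01 m and angle between each of cap_2, cap_1's own z axis and vertical below 0.08 rad and horizontal distance between cap_1 and wait_box below 0.025 m and height (world z) of cap_1 below 0.006 m and linear speed of each of cap_1, cap_2 below 0.01 m/s))); the robot touches nothing.
It fails at once if The deburring tool, the marker or the tape roll is moved by more than 30 mm (distance of any of deburr_tool, marker_red, tape_grey from where it was at the start of the episode above 0.03 m).
It also fails if it takes over 54 s, if anything falls off the work surface, if the arm or the gripper's body presses on something with over 40 N, if the wrist force passes 120 N, or if a joint passes its speed limit or range.

## Working session

There is one attempt and no reset: what is moved stays moved. The work goes in short steps, Python scripts to look and compute and a tool call to move; the robot and the scene stay as the last step left them, time stands still between calls to the robot, and variables do not carry over. Pictures are saved under pics/ and viewed, at most 10 in all, crops included, and the job is handed in when it is done.

Besides the shell and the picture viewer there is one more tool, called by a JSON object that holds its "fn" and its "kwargs", one argument or row to a line. arm_command: Moves the arm, as the interface text tells. Its arguments: {"type":"object","properties":{"plan":{"type":"array"},"newtons":{"type":"number"}},"required":["plan"]}

```bash
mkdir -p pics
cat > h.py <<'E'
from cell import manip, eyes, ticket
import numpy as np, cv2
def cam(n):
    c=eyes.camera(n); 
    return c
E
python3 - <<'E'
from h import *
for n in ("side","top"):
    c=cam(n); cv2.imwrite(f"pics/{n}0.png",c["img"]); np.savez(f"{n}0.npz",**c)
    print(n,c["fx"],c["fy"],c["cx"],c["cy"],c["eye"],c["orientation"])
print(manip.read_state())
E
```

```text
side 392.0191958846439 392.0191958846439 273.39147039802486 203.3507606010767 [589.72910431 696.14211101 727.35838171] [-2.30143916 -0.01775101  3.14036204]
top 493.16811335944067 493.16811335944067 272.77982576345295 206.35187748434168 [ 291.70365531  -69.61267473 1350.47862208] [-2.9461016   0.00846794 -1.57471863]
{'clock': 0.1, 'joints': array([ 1.15940501e+00,  3.00371879e-01,  1.52148710e+00,  1.62668243e-05,
        1.32069818e+00, -6.66161073e-02]), 'qd': array([-0.00131712, -0.00020335, -0.00061553, -0.00070866, -0.00086572,
        0.00087383]), 'effort': array([ 1.12407946e-03, -5.32641363e+01, -3.53281510e+01,  7.09531526e-02,
        2.35219148e-02, -4.41467603e-05]), 'eef_pos': array([185.81021857, 517.42750511, 204.9805136 ]), 'eef_rot': array([-3.14063134e+00, -7.99255849e-05,  2.79681337e+00]), 'wrist_force': array([ 0.09683973,  0.72073332, -0.55988346]), 'moment': array([-0.03158113, -0.06321374,  0.03695476]), 'finger_force': 0.0, 'finger_gap': 93.9462473933524}
```

View pics/side0.png

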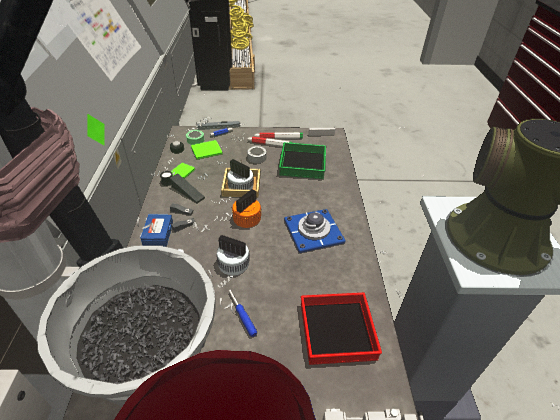

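View pics/top0.png

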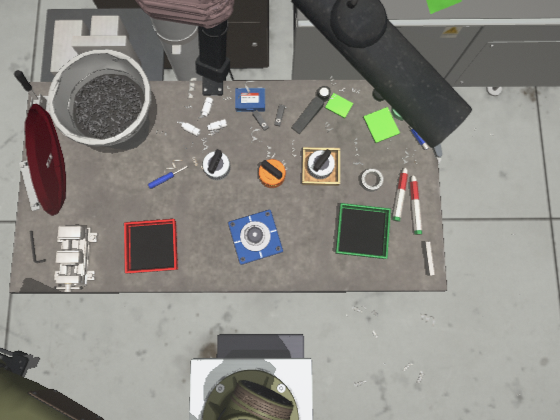

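The top view shows the bench cap at about px (215,163), the framed cap at (321,162), the gauge at (256,236), and the red and green trays at (150,246) and (363,230). The orange decoy is at (272,172). The side view agrees, with the bench cap at (233,257).

```bash
cat >> h.py <<'E'
from scipy.spatial.transform import Rotation as R
def world(c):
    z=c["z_map"].astype(float); v,u=np.indices(z.shape)
    p=np.stack([(u-c["cx"])/c["fx"]*z,(v-c["cy"])/c["fy"]*z,z],-1)
    w=p@R.from_euler("xyz",c["orientation"]).as_matrix().T+c["eye"]
    w[z==0]=np.nan
    return w
def rays(c,uv,h):
    uv=np.asarray(uv,float).reshape(-1,2)
    d=np.c_[(uv[:,0]-c["cx"])/c["fx"],(uv[:,1]-c["cy"])/c["fy"],np.ones(len(uv))]@R.from_euler("xyz",c["orientation"]).as_matrix().T
    return c["eye"]+d*((h-c["eye"][2])/d[:,2])[:,None]
def rect(w,m):   # min-area rect of masked points xy (mm)
    p=w[m][:,:2].astype(np.float32); (x,y),s,a=cv2.minAreaRect(p); 
    q=p-p.mean(0); e,V=np.linalg.eigh(q.T@q); d=V[:,1]
    return (round(x),round(y)),np.round(s),round(a,1),"mean",p.mean(0).round(1),"pca",round(float(np.arctan2(d[1],d[0])),3),len(p)
E
cat > m.py <<'E'
from h import *
for n in ("side","top"):
    c=dict(np.load(f"{n}0.npz")); w=world(c); i=c["img"]; hsv=cv2.cvtColor(i,cv2.COLOR_BGR2HSV)
    H,S,V=hsv[...,0],hsv[...,1],hsv[...,2]; X,Y,Z=w[...,0],w[...,1],w[...,2]
    b=(X>200)&(X<800)
    print(n,"bench z",np.nanmedian(Z[b&(Z<15)&(Z>-15)]))
    spots={"side":((233,257),(240,180)),"top":((215,163),(321,162))}[n]
    for s in spots:
        p=rays(c,s,40)[0]; near=np.hypot(X-p[0],Y-p[1])<55
        print(" cap ~",p[:2].round(),"wing top",rect(w,near&(Z>73)&(Z<90)),"\n   body",rect(w,near&(Z>38)&(Z<50)))
    for nm,lo,hi in(("red",0,5),("green",50,85),("blue",105,118)):
        m=b&(S>150)&(V>60)&(H>=lo)&(H<=hi)&(Z>(5 if nm=="blue" else 26))&(Z<(16 if nm=="blue" else 40))
        k,l,st,_=cv2.connectedComponentsWithStats(m.astype(np.uint8),connectivity=8)
        for j in np.argsort(-st[1:,4])[:2]+1: print(" ",nm,rect(w,l==j))
    g=rays(c,(256,236) if n=="top" else (315,222),30)[0]; near=np.hypot(X-g[0],Y-g[1])<45
    print(" plug top",rect(w,near&(Z>48)&(Z<56))," shoulder",rect(w,near&(Z>18)&(Z<26)))
    y,x=((236,256) if n=="top" else (228,315)); cv2.imwrite(f"pics/g{n}.png",cv2.resize(i[y-35:y+35,x-45:x+45],None,fx=6,fy=6,interpolation=cv2.INTER_CUBIC))
E
python3 m.py
```

```text
side bench z -0.5695021058211864
 cap ~ [669. 113.] wing top ((671, 99), array([17., 64.]), 67.9, 'mean', array([670.6, 100.4], dtype=float32), 'pca', 2.745, 173) 
   body ((670, 110), array([72., 49.]), 4.6, 'mean', array([673. , 114.4], dtype=float32), 'pca', 3.044, 359)
 cap ~ [ 670. -168.] wing top ((673, -190), array([17., 64.]), 52.8, 'mean', array([ 671.2, -188.9], dtype=float32), 'pca', 2.499, 93) 
   body ((673, -183), array([71., 55.]), 0.2, 'mean', array([ 674.5, -177.9], dtype=float32), 'pca', 2.931, 212)
  red ((447, 273), array([139., 140.]), 4.3, 'mean', array([444.9, 277.3], dtype=float32), 'pca', 1.695, 834)
  green ((545, -294), array([ 65., 153.]), 22.5, 'mean', array([ 538.7, -281.8], dtype=float32), 'pca', 1.802, 65)
  green ((426, -284), array([140.,  48.]), 62.0, 'mean', array([ 431.3, -278.6], dtype=float32), 'pca', 1.244, 53)
  blue ((463, 20), array([123.,  62.]), 16.9, 'mean', array([465.1,  28.1], dtype=float32), 'pca', -2.877, 520)
  blue ((513, -33), array([61., 51.]), 19.2, 'mean', array([523.2, -32.6], dtype=float32), 'pca', 1.135, 173)
 plug top ((475
[... 585 characters left out ...]
pe=float32), 'pca', 2.47, 133) 
   body ((673, -191), array([69., 73.]), 89.4, 'mean', array([ 670.7, -190.9], dtype=float32), 'pca', 0.881, 360)
  red ((448, 273), array([137., 137.]), 4.1, 'mean', array([449.1, 272.9], dtype=float32), 'pca', -2.404, 399)
  blue ((648, 228), array([10., 11.]), 26.6, 'mean', array([648. , 227.9], dtype=float32), 'pca', 2.253, 16)
  blue ((622, 275), array([ 7., 20.]), 47.6, 'mean', array([620.4, 276.1], dtype=float32), 'pca', 2.458, 14)
 plug top ((474, -10), array([40., 41.]), 30.8, 'mean', array([474.3,  -8.9], dtype=float32), 'pca', 2.376, 142)  shoulder ((473, -10), array([80., 79.]), 67.2, 'mean', array([471.9,  -9.5], dtype=float32), 'pca', 1.302, 303)
```

Run:
```python
from h import *
c=dict(np.load("top0.npz")); i=c["img"]; hsv=cv2.cvtColor(i,cv2.COLOR_BGR2HSV);H,S,V=[hsv[...,k] for k in range(3)]
def f(nm,m,uv,h):
    mm=np.zeros_like(m); mm[uv[1]-40:uv[1]+40,uv[0]-40:uv[0]+40]=1; m=m&mm
    ys,xs=np.nonzero(m); p=rays(c,np.c_[xs,ys],h)[:,:2].astype(np.float32); print(nm,cv2.minAreaRect(p),len(p))
f("gauge",((S>120)&(H>100)&(H<125)&(V>50)).astype(np.uint8)>0,(256,236),12)
f("green",(S>120)&(H>40)&(H<90)&(V>60),(363,230),33)
f("red",(S>120)&((H<8)|(H>172))&(V>60),(150,246),33)
```

```text
gauge ((473.82647705078125, -10.421661376953125), (121.10881805419922, 120.20478820800781), 16.681779861450195) 1022
green ((484.25897216796875, -315.3944396972656), (161.44070434570312, 135.53903198242188), 82.98304748535156) 264
red ((447.70635986328125, 270.85565185546875), (137.96737670898438, 140.7586669921875), 3.9922173023223877) 836
```

View pics/gtop.png

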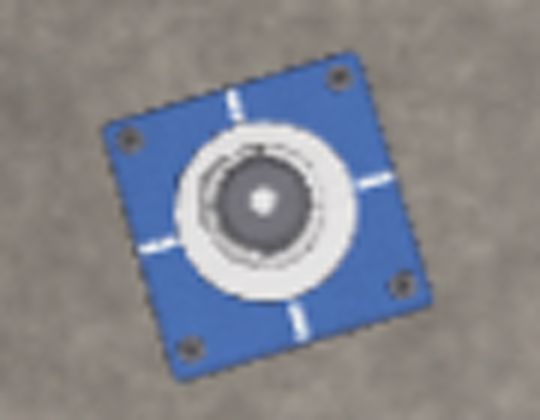

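```bash
cat >> h.py <<'E'
def go(x,y,z,yaw=None):
    s=manip.read_state(); Q=R.from_euler("xyz",s["eef_rot"]).as_matrix()
    d=Q.T@(np.array([x,y,z])-s["eef_pos"]); yw=np.arctan2(Q[1,0],Q[0,0])
    print("d tool mm",d.round(1),"roll",0 if yaw is None else round((yw-yaw+np.pi)%(2*np.pi)-np.pi,4),"| pos",s["eef_pos"].round(1),"yaw",round(yw,3),"F",s["wrist_force"].round(1),"gap",round(s["finger_gap"],1),"t",s["clock"],"j",s["joints"].round(2))
E
python3 -c "
from h import *
go(671.5,98.5,150,2.743)
c=dict(np.load('side0.npz'));w=world(c);X,Y,Z=[w[...,k] for k in range(3)]
m=(X>430)&(X<560)&(Y>-360)&(Y<-200)&(Z>25)&(Z<40);print('green side',rect(w,m))
c=dict(np.load('top0.npz'));w=world(c);X,Y,Z=[w[...,k] for k in range(3)]
m=(X>380)&(X<590)&(Y>-420)&(Y<-200)&(Z>25)&(Z<40);print('green top',rect(w,m))
for (u,v) in((45,160),(100,95),(213,60),(400,80)):print(w[v,u])
"
```

```text
d tool mm [-598.7 -230.1   55.2] roll 0.0538 | pos [185.8 517.4 205. ] yaw 2.797 F [ 0.1  0.7 -0.6] gap 93.9 t 0.1 j [ 1.16  0.3   1.52  0.    1.32 -0.07]
green side ((496, -292), array([129., 133.]), 1.3, 'mean', array([ 511.2, -257.9], dtype=float32), 'pca', 2.497, 148)
green top ((485, -311), array([155., 138.]), 83.2, 'mean', array([ 486.8, -305.8], dtype=float32), 'pca', 1.339, 454)
[667.41520813 541.4554461  100.98415199]
[826.49246167 387.60935929 152.93259516]
[956.80551169 104.41245173  87.98930769]
[ 592.75492303 -240.12922166  718.47372954]
```

{"fn": "arm_command", "kwargs": {
  "plan": [
    [1, -0.015, -0.006, 0, 0.054],
    [1, -0.037, -0.014, 0, 0],
    [1, -0.042, -0.016, 0, 0],
    [1, -0.042, -0.016, 0, 0],
    [1, -0.042, -0.016, 0, 0],
    [1, -0.042, -0.016, 0, 0],
    [1, -0.042, -0.016, 0, 0],
    [1, -0.042, -0.016, 0, 0],
    [1, -0.042, -0.016, 0, 0],
    [1, -0.042, -0.016, 0, 0],
    [1, -0.042, -0.016, 0, 0],
    [1, -0.042, -0.016, 0.01, 0],
    [1, -0.042, -0.016, 0.01, 0],
    [1, -0.037, -0.014, 0.01, 0],
    [1, -0.02, -0.008, 0.01, 0],
    [1, 0, 0, 0, 0],
    [1, 0, 0, 0, 0]
  ],
  "newtons": 40
}}

```text
clock: 2.22
eef_pos: [627.5, 96.4, 165.9]
eef_rot: [3.141, 0.0, 2.743]
wrist_force: [-0.7, -0.1, 0.1]
finger_gap: 93.8
finger_force: 0.0
```

```bash
python3 -c "
from h import *
go(671.5,98.5,50,2.743)"
```

```text
d tool mm [-39.8  18.9 115.9] roll 0.0001 | pos [627.5  96.4 165.9] yaw 2.743 F [-0.7 -0.1  0.1] gap 93.8 t 2.225 j [ 0.09  0.52  1.31  0.    1.32 -1.08]
```

{"fn": "arm_command", "kwargs": {
  "plan": [
    [1, -0.02, 0.0095, 0, 0],
    [1, -0.02, 0.0095, 0.01, 0],
    [1, 0, 0, 0.02, 0],
    [1, 0, 0, 0.03, 0],
    [1, 0, 0, 0.03, 0],
    [1, 0, 0, 0.016, 0],
    [1, 0, 0, 0.01, 0],
    [1, 0, 0, 0, 0],
    [0, 0, 0, 0, 0],
    [-0.5, 0, 0, 0, 0],
    [-1, 0, 0, 0, 0],
    [-1, 0, 0, 0, 0],
    [-1, 0, 0, 0, 0],
    [-1, 0, 0, 0, 0],
    [-1, 0, 0, 0, 0],
    [-1, 0, 0, 0, 0]
  ],
  "newtons": 40
}}

```text
clock: 4.22
eef_pos: [672.3, 97.6, 49.5]
eef_rot: [3.142, 0.0, 2.743]
wrist_force: [0.3, 0.5, -0.3]
finger_gap: 17.4
finger_force: 0.0
```

```bash
python3 -c "
from h import *
go(671.5,98.5,50,2.743)
for n in('side',):
  c=cam(n);cv2.imwrite('pics/a.png',cv2.resize(c['img'][180:300,150:370],None,fx=3,fy=3))"
```

```text
d tool mm [ 1.1  0.5 -0.5] roll -0.0002 | pos [672.3  97.6  49.5] yaw 2.743 F [ 0.3  0.5 -0.3] gap 17.4 t 4.225 j [ 0.09  0.73  1.25 -0.    1.16 -1.08]
```

View pics/a.png

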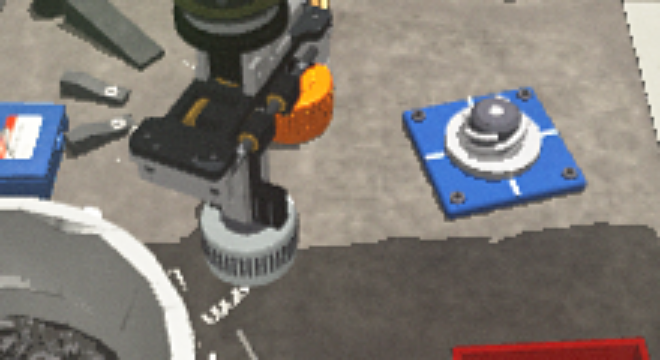

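The picture shows the fingers on the wing of the bench cap (px 245,230 in the crop), nearly closed. I'll let them finish closing, lift, turn to the mark and measure.

{"fn": "arm_command", "kwargs": {
  "plan": [
    [-1, 0, 0, 0, 0],
    [-1, 0, 0, 0, 0],
    [-1, 0, 0, -0.005, 0],
    [-1, 0, 0, -0.015, 0],
    [-1, 0, 0, -0.025, 0],
    [-1, 0, 0, -0.025, 0],
    [-1, 0, 0, -0.02, 0.1],
    [-1, 0, 0, -0.01, 0.16],
    [-1, 0, 0, 0, 0.16],
    [-1, 0, 0, 0, 0.16],
    [-1, 0, 0, 0, 0.16],
    [-1, 0, 0, 0, 0.139],
    [-1, 0, 0, 0, 0],
    [-1, 0, 0, 0, 0]
  ],
  "newtons": 40
}}

```text
clock: 6.02
eef_pos: [672.3, 97.6, 150.0]
eef_rot: [3.141, 0.0, 1.867]
wrist_force: [0.6, 0.4, -2.7]
finger_gap: 15.9
finger_force: 40.0
```

```bash
python3 -c "
from h import *
go(473.7,-9.5,150,1.864)"
```

```text
d tool mm [-4.450e+01 -2.212e+02 -1.000e-01] roll 0.0029 | pos [672.3  97.6 150. ] yaw 1.867 F [ 0.6  0.4 -2.7] gap 15.9 t 6.025 j [ 0.09  0.64  1.17 -0.    1.34 -0.21]
```

{"fn": "arm_command", "kwargs": {
  "plan": [
    [-1, -0.003, -0.0152, 0, 0.003],
    [-1, -0.006, -0.03, 0, 0],
    [-1, -0.008, -0.04, 0, 0],
    [-1, -0.008, -0.04, 0, 0],
    [-1, -0.008, -0.04, 0, 0],
    [-1, -0.0065, -0.033, 0, 0],
    [-1, -0.004, -0.018, 0, 0],
    [-1, -0.001, -0.005, 0, 0],
    [-1, 0, 0, 0.015, 0],
    [-1, 0, 0, 0.015, 0],
    [-1, 0, 0, 0, 0],
    [-1, 0, 0, 0, 0],
    [-1, 0, 0, 0, 0]
  ],
  "newtons": 40
}}

```text
clock: 7.65
eef_pos: [473.3, -8.3, 119.7]
eef_rot: [3.141, 0.0, 1.861]
wrist_force: [-0.5, -0.1, -3.2]
finger_gap: 15.8
finger_force: 40.0
```

Run:
```python
from h import *
go(473.7,-9.5,120,1.864)
s=manip.read_state();p=s["eef_pos"]
for n in('side','top'):
  c=cam(n);w=world(c);X,Y,Z=[w[...,k] for k in range(3)]
  near=np.hypot(X-p[0],Y-p[1])<70
  zc=p[2]-50
  print(n,'body top',rect(w,near&(Z>zc+36)&(Z<zc+50)),'body side',rect(w,near&(Z>zc+3)&(Z<zc+36)))
  if n=='side': cv2.imwrite('pics/b.png',cv2.resize(c['img'][150:270,220:400],None,fx=4,fy=4))
  np.savez(n+'1.npz',**c)
```

```text
d tool mm [-1.3 -0.  -0.3] roll -0.003 | pos [473.3  -8.3 119.7] yaw 1.861 F [-0.5 -0.1 -3.2] gap 15.8 t 7.65 j [-0.09  0.23  1.83 -0.    1.09 -0.39]
side body top ((475, 1), array([61., 72.]), 81.1, 'mean', array([476.7,   7.4], dtype=float32), 'pca', 2.973, 334) body side ((477, 12), array([39., 75.]), 78.6, 'mean', array([476.9,  21. ], dtype=float32), 'pca', 2.975, 305)
top body top ((0, 0), array([0., 0.]), 0.0, 'mean', array([nan, nan], dtype=float32), 'pca', 1.571, 0) body side ((0, 0), array([0., 0.]), 0.0, 'mean', array([nan, nan], dtype=float32), 'pca', 1.571, 0)h.py:19: RuntimeWarning: Mean of empty slice.
  q=p-p.mean(0); e,V=np.linalg.eigh(q.T@q); d=V[:,1]
  ret = um.true_divide(
h.py:20: RuntimeWarning: Mean of empty slice.
  return (round(x),round(y)),np.round(s),round(a,1),"mean",p.mean(0).round(1),"pca",round(float(np.arctan2(d[1],d[0])),3),len(p)
```

View pics/b.png

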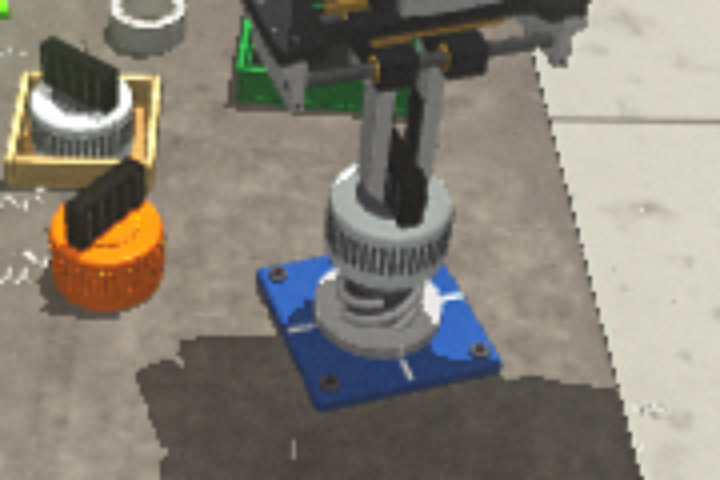

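The cap hangs just over the plug (px 390,240 in the crop) with the wing along a pair of marks. I'll lower it.

{"fn": "arm_command", "kwargs": {
  "plan": [
    [-1, -0.0018, 0, 0.005, -0.003],
    [-1, 0, 0, 0.006, 0],
    [-1, 0, 0, 0.005, 0],
    [-1, 0, 0, 0.004, 0],
    [-1, 0, 0, 0.004, 0],
    [-1, 0, 0, 0.004, 0],
    [-1, 0, 0, 0.003, 0],
    [-1, 0, 0, 0.002, 0],
    [-1, 0, 0, 0, 0],
    [-1, 0, 0, 0, 0]
  ],
  "newtons": 40
}}

```text
clock: 9.0
eef_pos: [473.6, -10.1, 86.6]
eef_rot: [3.141, 0.0, 1.864]
wrist_force: [-0.7, 0.5, -2.7]
finger_gap: 15.6
finger_force: 40.0
```

{"fn": "arm_command", "kwargs": {
  "plan": [
    [-1, 0, 0, 0.001, 0],
    [-1, 0, 0, 0.001, 0],
    [-1, 0, 0, 0.001, 0],
    [-1, 0, 0, 0, 0]
  ]
}}

```text
clock: 9.5
eef_pos: [473.5, -10.1, 83.4]
eef_rot: [-3.141, -0.0, 1.864]
wrist_force: [0.9, 0.4, -3.5]
finger_gap: 15.6
finger_force: 40.0
```

{"fn": "arm_command", "kwargs": {
  "plan": [
    [-1, 0, 0, 0.001, 0],
    [-1, 0, 0, 0, 0]
  ]
}}

```text
clock: 9.75
eef_pos: [473.5, -10.0, 82.4]
eef_rot: [-3.141, -0.0, 1.864]
wrist_force: [0.4, -1.4, -3.2]
finger_gap: 15.8
finger_force: 40.0
```

{"fn": "arm_command", "kwargs": {
  "plan": [
    [-1, 0, 0, 0.001, 0],
    [-1, 0, 0, 0.0005, 0],
    [-1, 0, 0, 0, 0]
  ]
}}

```text
clock: 10.12
eef_pos: [473.9, -10.0, 81.6]
eef_rot: [3.141, 0.0, 1.864]
wrist_force: [-2.9, 1.6, 6.4]
finger_gap: 15.4
finger_force: 40.0
```

{"fn": "arm_command", "kwargs": {
  "plan": [
    [-1, 0, 0, 0.0007, 0.08],
    [-1, 0, 0, 0.0009, 0.1],
    [-1, 0, 0, 0.0009, 0.1],
    [-1, 0, 0, 0.0009, 0.1],
    [-1, 0, 0, 0.0009, 0.1],
    [-1, 0, 0, 0.0009, 0.1],
    [-1, 0, 0, 0, 0]
  ]
}}

```text
clock: 11.0
eef_pos: [473.7, -10.2, 76.1]
eef_rot: [3.141, 0.0, 1.284]
wrist_force: [-1.5, -2.1, 6.3]
finger_gap: 15.6
finger_force: 40.0
```

```bash
python3 -c "
from h import *
go(473.7,-9.5,70,1.864);s=manip.read_state();print(s['moment'],s['eef_rot'])"
```

```text
d tool mm [ 0.7 -0.2  6.1] roll -0.5797 | pos [473.7 -10.2  76.1] yaw 1.284 F [-1.5 -2.1  6.3] gap 15.6 t 11.0 j [-0.1   0.29  1.86 -0.    0.99  0.19]
[-0.69163047  0.68109241 -0.16237899] [3.14108986e+00 2.27057701e-04 1.28425768e+00]
```

{"fn": "arm_command", "kwargs": {
  "plan": [
    [-1, 0, 0, 0.0009, 0.1],
    [-1, 0, 0, 0.0005, 0.06],
    [-1, 0, 0, 0, 0]
  ]
}}

```text
clock: 11.38
eef_pos: [473.8, -10.1, 74.7]
eef_rot: [3.141, -0.0, 1.126]
wrist_force: [-1.1, -1.8, 5.3]
finger_gap: 15.7
finger_force: 40.0
```

```bash
python3 -c "
from h import *
s=manip.read_state();print(s['moment'],s['eef_rot'])"
```

```text
[-0.59045853  0.28825307 -0.16231686] [ 3.14085438e+00 -1.51158603e-04  1.12606003e+00]
```

{"fn": "arm_command", "kwargs": {
  "plan": [
    [-1, 0, 0, 0.0009, 0.1],
    [-1, 0, 0, 0.0009, 0.1],
    [-1, 0, 0, 0, 0]
  ]
}}

```text
clock: 11.75
eef_pos: [473.7, -10.2, 72.8]
eef_rot: [3.141, 0.0, 0.926]
wrist_force: [-1.4, -4.1, 5.9]
finger_gap: 15.8
finger_force: 40.0
```

```bash
python3 -c "
from h import *
s=manip.read_state();print(s['moment'],s['eef_rot'])"
```

```text
[-0.97868003  0.3883108  -0.17429882] [3.14102583e+00 7.33720361e-05 9.26356584e-01]
```

{"fn": "arm_command", "kwargs": {
  "plan": [
    [-1, 0, 0, 0.0009, 0.1],
    [-1, 0, 0, 0.0009, 0.1],
    [-1, 0, 0, 0, 0]
  ]
}}

```text
clock: 12.12
eef_pos: [474.0, -10.2, 71.3]
eef_rot: [3.141, -0.001, 0.726]
wrist_force: [-1.9, -2.1, 8.7]
finger_gap: 15.5
finger_force: 40.0
```

```bash
python3 -c "
from h import *
s=manip.read_state();print(s['moment'],s['eef_rot'])"
```

```text
[-0.53669652  0.39063742 -0.28922871] [ 3.14070646e+00 -6.82482775e-04  7.26411633e-01]
```

{"fn": "arm_command", "kwargs": {
  "plan": [
    [-1, 0, 0, 0.0006, 0.07],
    [-1, 0, 0, 0.0005, 0.06],
    [-1, 0, 0, 0, 0]
  ]
}}

```text
clock: 12.5
eef_pos: [474.6, -10.4, 71.3]
eef_rot: [3.139, -0.002, 0.598]
wrist_force: [-2.0, -2.5, 19.9]
finger_gap: 15.8
finger_force: 40.0
```

Run:
```python
from h import *
s=manip.read_state();print(s['moment'],s['eef_rot'])
c=cam('side');cv2.imwrite('pics/c.png',cv2.resize(c['img'][190:260,270:360],None,fx=7,fy=7,interpolation=cv2.INTER_CUBIC))
w=world(c);X,Y,Z=[w[...,k] for k in range(3)]
near=np.hypot(X-474,Y+10)<60
# vertical profile at cap's front, nearest column
for u in (305,310,315,320): print(u,[(v,*w[v,u].round(0)) for v in range(222,246,2)])
```

```text
[-0.58768223  0.93175467  0.11267709] [ 3.13930844e+00 -1.92163819e-03  5.97793684e-01]
305 [(222, np.float64(500.0), np.float64(17.0), np.float64(60.0)), (224, np.float64(500.0), np.float64(17.0), np.float64(52.0)), (226, np.float64(499.0), np.float64(17.0), np.float64(45.0)), (228, np.float64(499.0), np.float64(19.0), np.float64(40.0)), (230, np.float64(498.0), np.float64(15.0), np.float64(30.0)), (232, np.float64(498.0), np.float64(18.0), np.float64(25.0)), (234, np.float64(498.0), np.float64(21.0), np.float64(22.0)), (236, np.float64(497.0), np.float64(21.0), np.float64(14.0)), (238, np.float64(497.0), np.float64(26.0), np.float64(12.0)), (240, np.float64(497.0), np.float64(30.0), np.float64(10.0)), (242, np.float64(498.0), np.float64(39.0), np.float64(12.0)), (244, np.float64(498.0), np.float64(44.0), np.float64(9.0))]
310 [(222, np.float64(489.0), np.float64(22.0), np.float64(64.0)), (224, np.float64(488.0), np.float64(23.0), np.float64(59.0)), (226, np.float64(488.0), np.float64(24.0), np.float64(53.0)), (228, np.float64(487.0), np.float64(23.0), np.float64(45.0)), (230, np.fl
[... 1282 characters left out ...]
np.float64(65.0)), (224, np.float64(465.0), np.float64(25.0), np.float64(61.0)), (226, np.float64(464.0), np.float64(25.0), np.float64(54.0)), (228, np.float64(463.0), np.float64(25.0), np.float64(47.0)), (230, np.float64(463.0), np.float64(25.0), np.float64(41.0)), (232, np.float64(461.0), np.float64(22.0), np.float64(31.0)), (234, np.float64(461.0), np.float64(24.0), np.float64(25.0)), (236, np.float64(461.0), np.float64(26.0), np.float64(20.0)), (238, np.float64(460.0), np.float64(27.0), np.float64(14.0)), (240, np.float64(461.0), np.float64(34.0), np.float64(15.0)), (242, np.float64(461.0), np.float64(39.0), np.float64(13.0)), (244, np.float64(461.0), np.float64(43.0), np.float64(10.0))]
```

View pics/c.png

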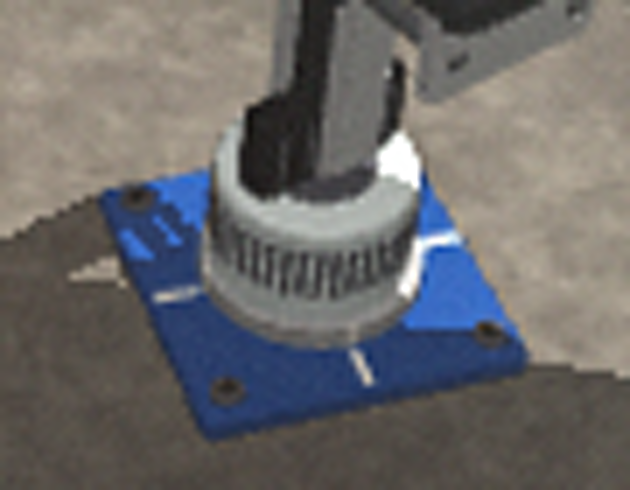

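The cap sits flush: px (310,335) in the crop shows no gap above the shoulder. The body top is at about z 66, the tool stopped descending at 1.27 rad and the axial force rose. It went fully home, so it goes in the green tray. Next I'll unscrew it.

{"fn": "arm_command", "kwargs": {
  "plan": [
    [-1, 0, 0, 0, 0],
    [-1, 0, 0, -0.001, 0],
    [-1, 0, 0, -0.0015, -0.1],
    [-1, 0, 0, -0.0011, -0.12],
    [-1, 0, 0, -0.0011, -0.12],
    [-1, 0, 0, -0.0011, -0.12],
    [-1, 0, 0, -0.0011, -0.12],
    [-1, 0, 0, -0.0011, -0.12],
    [-1, 0, 0, -0.0011, -0.12],
    [-1, 0, 0, -0.0011, -0.12],
    [-1, 0, 0, -0.0011, -0.12],
    [-1, 0, 0, -0.0011, -0.12],
    [-1, 0, 0, -0.001, -0.09],
    [-1, 0, 0, 0, 0]
  ]
}}

```text
clock: 14.3
eef_pos: [473.1, -9.9, 82.5]
eef_rot: [-3.141, -0.001, 1.866]
wrist_force: [-0.7, -0.5, -3.6]
finger_gap: 15.7
finger_force: 40.0
```

```bash
python3 -c "
from h import *
go(473.7,-9.5,70,1.864)"
```

```text
d tool mm [ 0.2  0.7 12.5] roll 0.0022 | pos [473.1  -9.9  82.5] yaw 1.866 F [-0.7 -0.5 -3.6] gap 15.7 t 14.3 j [-0.1   0.28  1.86  0.    1.   -0.39]
```

{"fn": "arm_command", "kwargs": {
  "plan": [
    [-1, 0, 0, -0.002, 0],
    [-1, 0, 0, -0.003, 0],
    [-1, 0, 0, -0.005, 0],
    [-1, 0, 0, -0.01, 0],
    [-1, 0, 0, -0.015, 0],
    [-1, 0, 0, -0.02, 0],
    [-1, 0, 0, -0.015, 0],
    [-1, 0, 0, 0, 0]
  ]
}}

```text
clock: 15.3
eef_pos: [474.1, -10.1, 154.3]
eef_rot: [3.139, 0.001, 1.864]
wrist_force: [-0.5, -0.1, -2.4]
finger_gap: 15.3
finger_force: 40.0
```

Run:
```python
from h import *
c=dict(np.load("top0.npz")); i=c["img"]; hsv=cv2.cvtColor(i,cv2.COLOR_BGR2HSV);H,S,V=[hsv[...,k] for k in range(3)]
m=((S>90)&(H>40)&(H<90)&(V>40)).astype(np.uint8); m[:190]=0; m[:,:320]=0; m[:,400:]=0;m[275:]=0
k,l,st,ce=cv2.connectedComponentsWithStats(m,connectivity=8);j=1+np.argmax(st[1:,4]);print(st[1:])
ys,xs=np.nonzero(l==j); p=rays(c,np.c_[xs,ys],33)[:,:2].astype(np.float32); print(cv2.minAreaRect(p))
print(rays(c,[(339,203),(389,206),(386,258),(336,256),(362.5,231)],33).round())
(x,y)=cv2.minAreaRect(p)[0]; go(x,y,150,1.864)
```

```text
[[336 203  55  56 562]
 [393 217   7   4  21]
 [384 234   2   4   8]
 [384 243   1   2   2]
 [383 248   2   5   6]]
((485.73944091796875, -302.3959045410156), (136.55206298828125, 136.95155334472656), 83.1782455444336)
[[ 561. -240.   33.]
 [ 552. -375.   33.]
 [ 411. -360.   33.]
 [ 417. -228.   33.]
 [ 484. -301.   33.]]
d tool mm [-283.2  -73.3    4.4] roll -0.0002 | pos [474.1 -10.1 154.3] yaw 1.864 F [-0.5 -0.1 -2.4] gap 15.3 t 15.3 j [-0.1   0.18  1.79 -0.    1.16 -0.39]
```

Run:
```python
from h import *
c=dict(np.load("top0.npz"));w=world(c);X,Y,Z=[w[...,k] for k in range(3)]
m=(Z>250)&(Y<100)&(X>300);p=w[m]
for lo in range(-600,100,100):
    q=p[(p[:,1]>lo)&(p[:,1]<=lo+100)]
    if len(q):print(lo,len(q),q[:,0].min(),q[:,2].min(),q[:,2].max())
c=cam("top");w2=world(c);Z2=w2[...,2];q=w2[(Z2>150)&(w2[...,0]>-200)&(w2[...,0]<560)&(w2[...,1]<150)&(w2[...,1]>-200)]
for lo in range(-200,560,100):
    r=q[(q[:,0]>lo)&(q[:,0]<=lo+100)]
    if len(r):print('arm x',lo,r[:,2].max(),r[:,1].min(),r[:,1].max())
```

```text
-400 976 514.4377067417496 688.9910070397725 712.004750463371
-300 5925 508.7514478751792 674.0964464356347 752.4253798230682
-200 3514 598.7592863337173 697.3850506378749 772.1309742349346
-100 39 698.4821483298631 723.9658695053819 738.7902303992116
0 640 952.6941118056001 251.91940584966892 358.80844418214565
arm x 0 272.92299316277376 -115.6596170941345 -33.913144155710995
arm x 100 678.8261341156808 -53.53101283843991 149.93302806229482
arm x 200 631.1403143183111 -56.97934413970825 87.73905530161545
arm x 300 571.8748085316032 -63.69652446383013 71.5312313638776
arm x 400 512.0461526494521 -70.67474961018893 52.559981067923104
arm x 500 457.9733152321153 -68.80808984653109 45.6226997235177
```

{"fn": "arm_command", "kwargs": {
  "plan": [
    [-1, -0.015, -0.0039, 0, 0],
    [-1, -0.03, -0.0078, 0, 0],
    [-1, -0.04, -0.0104, 0.004, 0],
    [-1, -0.04, -0.0104, 0.005, 0],
    [-1, -0.04, -0.0104, 0.005, 0],
    [-1, -0.04, -0.0104, 0.005, 0],
    [-1, -0.035, -0.009, 0.005, 0],
    [-1, -0.027, -0.007, 0.006, 0],
    [-1, -0.0162, -0.0042, 0.006, 0],
    [-1, 0, 0, 0, 0],
    [-1, 0, 0, 0.01, 0],
    [-1, 0, 0, 0.015, 0],
    [-1, 0, 0, 0.015, 0],
    [-1, 0, 0, 0.01, 0],
    [-1, 0, 0, 0.005, 0],
    [-1, 0, 0, 0, 0],
    [-1, 0, 0, 0, 0]
  ]
}}

```text
clock: 17.48
eef_pos: [485.2, -302.6, 62.5]
eef_rot: [3.141, 0.001, 1.864]
wrist_force: [0.3, -0.4, -2.7]
finger_gap: 16.0
finger_force: 40.0
```

Run:
```python
from h import *
go(485.7,-302.4,53.5,1.864)
c=cam('side');cv2.imwrite('pics/d.png',cv2.resize(c['img'][90:200,210:360],None,fx=5,fy=5))
```

```text
d tool mm [0.  0.5 9. ] roll -0.0002 | pos [ 485.2 -302.6   62.5] yaw 1.864 F [ 0.3 -0.4 -2.7] gap 16.0 t 17.475 j [-0.62  0.5   1.6  -0.    1.04 -0.91]
```

View pics/d.png

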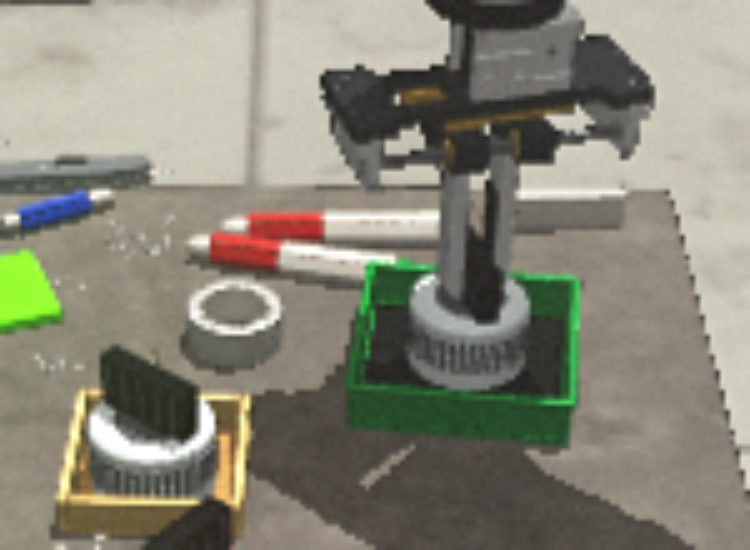

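The cap hangs centred inside the green tray (px 468,340 in the crop), about 9 mm above the floor.

{"fn": "arm_command", "kwargs": {
  "plan": [
    [-1, 0, 0, 0.003, 0],
    [-1, 0, 0, 0.003, 0],
    [-1, 0, 0, 0.002, 0],
    [-1, 0, 0, 0.001, 0],
    [-1, 0, 0, 0.0005, 0],
    [-1, 0, 0, 0, 0]
  ]
}}

```text
clock: 18.27
eef_pos: [485.1, -302.5, 53.3]
eef_rot: [3.141, 0.0, 1.864]
wrist_force: [-3.6, 2.6, 6.7]
finger_gap: 15.7
finger_force: 40.0
```

Floor contact. I'll release and rise.

{"fn": "arm_command", "kwargs": {
  "plan": [
    [-0.5, 0, 0, 0, 0],
    [0, 0, 0, 0, 0],
    [0, 0, 0, 0, 0],
    [0, 0, 0, 0, 0],
    [0, 0, 0, 0, 0],
    [0, 0, 0, -0.005, 0],
    [0, 0, 0, -0.015, 0],
    [0, 0, 0, -0.025, 0],
    [0, 0, 0, -0.03, 0],
    [0, 0, 0, -0.03, 0],
    [0, 0, 0, -0.015, 0],
    [0, 0, 0, 0, 0],
    [0, 0, 0, 0, 0]
  ]
}}

```text
clock: 19.9
eef_pos: [484.6, -302.1, 171.5]
eef_rot: [-3.141, -0.001, 1.864]
wrist_force: [0.4, -0.0, -0.8]
finger_gap: 46.7
finger_force: 0.0
```

Run:
```python
from h import *
go(485.7,-302.4,53.5)
c=cam('side');cv2.imwrite('pics/e.png',cv2.resize(c['img'][90:200,210:360],None,fx=5,fy=5))
w=world(c);X,Y,Z=[w[...,k] for k in range(3)]
near=np.hypot(X-485,Y+302)<60
print(rect(w,near&(Z>77)&(Z<92)))
```

```text
d tool mm [ -0.7   1.1 118. ] roll 0 | pos [ 484.6 -302.1  171.5] yaw 1.864 F [ 0.4 -0.  -0.8] gap 46.7 t 19.9 j [-0.62  0.38  1.5  -0.    1.27 -0.91]
((484, -299), array([17., 62.]), 17.4, 'mean', array([ 484.7, -297.4], dtype=float32), 'pca', 1.87, 72)
```

View pics/e.png

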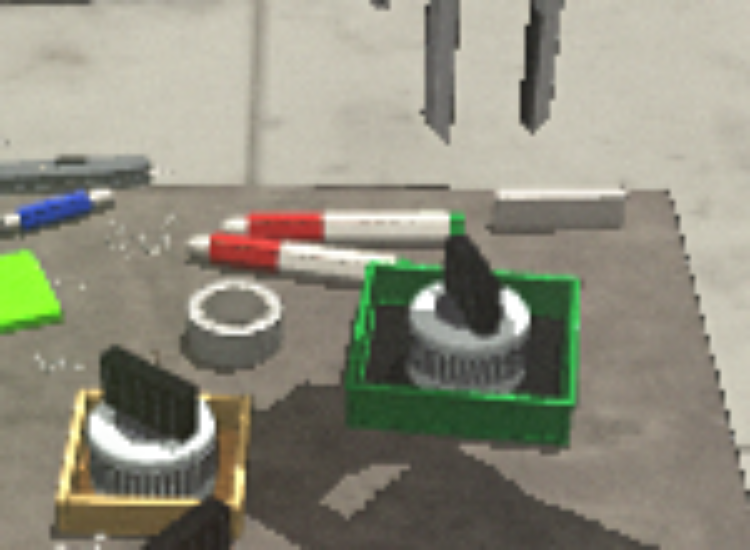

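The cap stands upright in the green tray (px 468,335 in the crop). The gripper is clear, and the other cap is still in its frame.

```bash
python3 -c "
from h import *
print(ticket.sign_off())"
```

```text
the job is handed in; nothing more can be done
None
```

The bench cap screwed fully home on the gauge (about 1.27 rad, rim on the shoulder), so I unscrewed it and stood it upright in the green tray; the job is handed in at about 20 s, and the sign-off gave no verdict.

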